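# Bolt the cutting board into the dish rack

### The arm

A 6-joint arm with a two-finger parallel gripper is mounted at the origin on the work surface. World frame = base frame: x ahead of the robot, y to its left, z up, the work surface at z = 0. Lengths are in m, angles in rad, forces in N, time in s.
With the tool pointing down it reaches from about 0.325 to 0.925 m from the base axis. Payload 3.1 kg.
Tool frame: the origin (TCP) lies midway between the tips of the shut fingers; the grasp point (between the pads) lies 19 mm behind it (manip.hold_point_z is the distance from the TCP to the grasp point, in m); z points along the fingers, y is the line along which they close (so a half turn about z gives the same grasp; the last joint's range is limited). The gripper opens to 85 mm and grips with 20 to 120 N. Pads are 22 mm wide; open, the fingers measure 114 mm over their backs; the gripper's body (76 mm by 85 mm) begins 54 mm behind the grasp point. The pads swing forward as they close: fully open they stand 13 mm farther back than shut.
Start: joints at [-1.27, 0.217, 1.613, -0, 1.311, -0.112], TCP at [0.251, -0.573, 0.231] pointing down, gripper open.
Joint ranges: [-2.75, 2.75], [-0.78, 2.1], [0.31, 2.55], [-1.13, 4.27], [0.13, 2.63], [-2.58, 2.58]. Speed limits (rad/s): [2.79, 2.79, 3.14, 3.14, 3.14, 3.14].

### API

Orientations are given as a rotation vector (axis times angle).
In Python, from station import manip gives the robot as it stands.
- The arm moves only by the tool move_arm, never from a script. Its argument "series" is a list that holds one entry, the list of rows, each a list of 6 numbers: the shift along the world's x, y, z in mm, then the turn, a rotation vector about the world's x, y, z in rad. In form: [[[x, y, z, ax, ay, az], ...]]. A call has 1 to 12 rows; each row shifts and turns the commanded pose from where the row before left it; what a row does not reach is not made up. A row lasts 1/10 s, in which the tool goes at most 50 mm and 8.59 degrees, less where a joint would pass 70% of its speed; a pose out of reach is approached as far as the arm can. A call with a gripper value outside its range is refused whole. "hand" is the opening, from 0 (shut) to 1 (fully open), set as the call begins (left out, the last holds). The fingers move at their own pace and stop on an object; "squeeze" is the grip in N (left out, the last holds). Time passes only in rows, so rows that do not move let the fingers close. It gives the time, the measured TCP pose, the force, the opening and the grip force at its end, in the units of the state.
- manip.read_state(): the state, without advancing time (a new reading comes with each control period).
- manip.get_image(name): name is "scene" or "top" or "wrist"; returns the picture (400x640x3 uint8, red, green, blue); there is no depth.
- manip.calibration(name): a dict with "camera_matrix" (3x3 intrinsics, pixels), "T" (4x4, takes a point from camera to world coordinates); the wrist camera has in their place "hand_eye" (4x4, takes a point from camera to tool coordinates, whose origin is the TCP and whose axes are the flange's). Camera axes: x right, y down, z forward; pixel columns grow to the right and rows downward; lengths in m; the calibration is good to about 2 mm. A picture is of the moment at which its call begins: read the wrist's pose just before it. calibration takes no time and is no camera call.
- manip.sign_off(): hands the job in; it is judged then, once.
The state is a dict: "t": time; "joint_positions": joint angles; "dq": joint speeds; "joint_efforts": joint torques, N m; "eef_pos": TCP position; "ee_rot": TCP orientation; "contact_force": force on the tool from outside, world axes, zero at the start; "ft_torque": the same for the moment, N m; "gripper_width": finger opening in m; "grasp_force": force on a finger pad.
Only numpy, scipy, OpenCV 4.12 (cv2) and the standard library are available. Lean on these libraries where they do the work, as an engineer would, in place of code of your own. Each camera call takes 0.05 s, during which the arm holds its last target. There are 200 camera calls.

### The job

The cutting board with the hole stands in the wooden drainer: lock it into the steel-rod dish rack for the trip. First draw the rack's barrel bolt fully back out of the empty board bay, stand that board upright down in the bay with its hole in line with the bolt, then slide the bolt through the hole, fully home in its keeper. Leave everything else where it is, the board without a hole included.

Things in the scene. Friction and masses are not known exactly. Their poses are not given: they have to be found in the camera images.
- rack: fixed steel-rod dish rack; origin on the table under the centre of its board bay. Bay: slot along rack y, 17 mm wide (x), 212 mm long, floor at z 14 mm, between rods that flare outwards up to z 90 mm. Bolt bracket on the +x side: x 28 to 134, y 40 to 90, up to z 135 mm. Rack floor: x -60 to 172, y -125 to 125 mm, low 58 mm fence round the +x part
- bolt (a joint): travel (m) of the steel barrel bolt, a 10 mm rod along rack x at y 65, z 126 mm, moving towards rack -x: 0 = drawn fully back (tip at rack x 22 mm, clear of the bay), 0.060 = fully home (tip at x -38 mm, through the keeper). Starts part-way, across the bay. Needs about 3 N and stays where left
- knob (a point): centre of the top of the bolt's upright knob, a steel cylinder 16 mm across; top at z 166 mm, free to grip down to z 136 mm. It stands 85 mm behind the rod tip (rack x = 107 mm minus the travel, y = 65 mm) and moves with the bolt
- keeper (a point): centre of the keeper's opening (16 mm wide), a steel loop on legs at rack (-30, 65, 126) mm, loop top at z 141 mm; its axes are the rack's
- board: white plastic cutting board to be locked in, 12 mm thick (its x), 200 mm wide (its y), 140 mm tall (its z), about 0.3 kg; origin at the centre of its underside. Its hole goes through the thickness, 34 mm wide and 26 mm high, centred at y = +65 mm, z = 112 mm. It starts upright in one of the drainer's two grooves
- drainer: fixed wooden drainer block, 130 (x) x 210 (y) x 42 mm tall, with two grooves along its y at x = -32 and +32 mm, 17 mm wide, floors at z = 12 mm; origin at the centre of its underside. The boards in the two grooves may be either way round in order
- short_board: second white plastic board, 190 wide x 118 tall x 12 mm, no hole, standing in the drainer's other groove; origin at the centre of its underside, axes as the board's; stays where it is
- tumbler_rack: glass tumbler, 68 mm across, 95 mm tall, standing on the rack floor beside the bolt; origin at the centre of its underside
- tumbler: glass tumbler, 68 mm across, 95 mm tall, standing behind the drainer; origin at the centre of its underside
- jar: green glass bottle, 66 mm across, 160 mm tall, beside the rack; origin at the centre of its underside
- mug: white mug, 72 mm across, 85 mm tall, handle to its +y; origin at the centre of its underside
- spatula: wooden spatula, 250 mm long, lying flat beside the rack; origin under its middle, x along it
- fork: steel fork, 190 mm long, 24 mm wide, 4 mm thick, lying flat in front of the drainer; origin under its middle, x along it
Not all that is in view belongs to the job. Leave any black or purple look-alike of the board alone.

How it is judged:
By the outcome, as a careful person would: the job done as asked, in the order asked, and still so for the second after the job is handed in, with the robot touching nothing.
It also fails if it takes over 72 s, if anything falls off the work surface, if the arm or the gripper's body presses on something with over 40 N, if the wrist force passes 120 N, or if a joint passes its speed limit or range.

## Working session

There is one attempt and no reset: what is moved stays moved. The work goes in short steps, Python scripts to look and compute and a tool call to move; the robot and the scene stay as the last step left them, time stands still between calls to the robot, and variables do not carry over. Pictures are saved under pics/ and viewed, at most 12 in all, crops included, and the job is handed in when it is done.

Besides the shell and the picture viewer there is one more tool, called as name(argument=value, ...), one argument or row to a line, values as JSON. move_arm: Moves the arm, as the interface text tells. Its arguments: {"type":"object","properties":{"series":{"type":"array"},"hand":{"type":"number"},"squeeze":{"type":"number"}},"required":["series"]}

```bash
mkdir -p pics
cat > h.py <<'E'
import numpy as np, cv2
from station import manip
def snap(n,f):
    im=manip.get_image(n); cv2.imwrite('pics/'+f,im[:,:,::-1]); return im
def ray(n,uv,st=None):
    c=manip.calibration(n)
    if 'T' in c: T=np.array(c['T'])
    else:
        st=st or manip.read_state(); A=np.eye(4); A[:3,:3]=cv2.Rodrigues(np.array(st['ee_rot'],float))[0]; A[:3,3]=st['eef_pos']; T=A@np.array(c['hand_eye'])
    d=np.linalg.inv(np.array(c['camera_matrix']))@np.array([uv[0],uv[1],1.])
    return T[:3,3],T[:3,:3]@d
def onz(n,uv,z,st=None):
    o,d=ray(n,uv,st); return o+d*(z-o[2])/d[2]
def tri(a,b):
    (o,d),(p,e)=a,b; s=np.linalg.lstsq(np.stack([d,-e],1),p-o,rcond=None)[0]
    x,y=o+d*s[0],p+e*s[1]; return (x+y)/2,np.linalg.norm(x-y)
E
python3 - <<'E'
from h import *
for n in('scene','top'): snap(n,n+'1.png'); c=manip.calibration(n); print(np.round(c['T'],3).tolist(),np.round(c['camera_matrix'],1).tolist())
s=manip.read_state();print(s['t'],s['ee_rot'],s['eef_pos']); print(manip.calibration('wrist'))
E
```

```text
[[-0.826, 0.327, -0.46, 1.015], [0.564, 0.489, -0.665, 0.83], [0.007, -0.809, -0.588, 0.845], [0.0, 0.0, 0.0, 1.0]] [[433.2, 0.0, 316.8], [0.0, 433.2, 205.8], [0.0, 0.0, 1.0]]
[[-0.026, -0.986, 0.163, 0.204], [-1.0, 0.023, -0.021, 0.042], [0.017, -0.163, -0.986, 1.539], [0.0, 0.0, 0.0, 1.0]] [[490.7, 0.0, 319.8], [0.0, 490.7, 200.3], [0.0, 0.0, 1.0]]
0.1 [-3.07277661e+00 -6.43410715e-01  3.47017362e-04] [ 0.25052072 -0.57177848  0.23008153]
{'camera_matrix': array([[293.03839951,   0.        , 320.50794747],
       [  0.        , 293.03839951, 203.61664029],
       [  0.        ,   0.        ,   1.        ]]), 'hand_eye': array([[ 4.32088800e-04, -9.63476929e-01, -2.67791000e-01,
         6.72921753e-02],
       [ 9.99999875e-01,  3.49209246e-04,  3.57120643e-04,
         5.14582247e-04],
       [-2.50562407e-04, -2.67791121e-01,  9.63476960e-01,
        -1.41336611e-01],
       [ 0.00000000e+00,  0.00000000e+00,  0.00000000e+00,
         1.00000000e+00]])}
```

View pics/scene1.png

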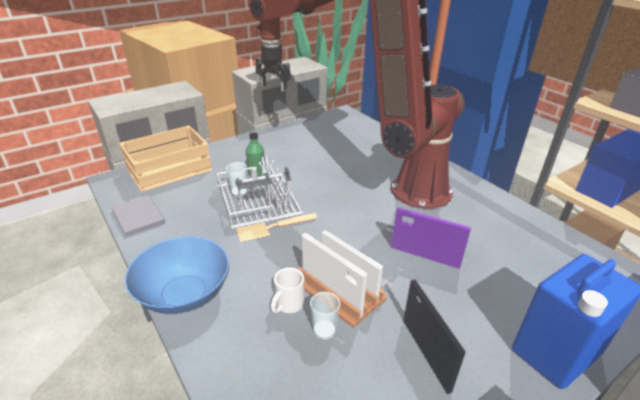

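View pics/top1.png

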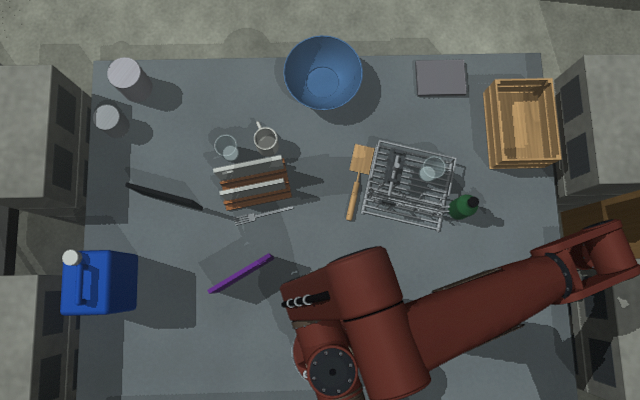

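The hole board is the farther one (scene hole near (350,280)), with the hole at its +y end. The rack is at top pixel (408,185), the drainer at (254,180). I'll enlarge both.

Run:
```python
import cv2
t=cv2.imread('pics/top1.png');s=cv2.imread('pics/scene1.png')
cv2.imwrite('pics/tc.png',cv2.resize(t[130:235,360:470],None,fx=5.5,fy=5.5,interpolation=2))
a=cv2.resize(s[150:240,210:310],None,fx=4,fy=4,interpolation=2)
b=cv2.resize(s[225:325,295:395],None,fx=4,fy=4,interpolation=2)
a=cv2.copyMakeBorder(a,0,40,0,0,0);cv2.imwrite('pics/sc.png',cv2.hconcat([a,b]))
```

```text
(no output)
```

View pics/tc.png

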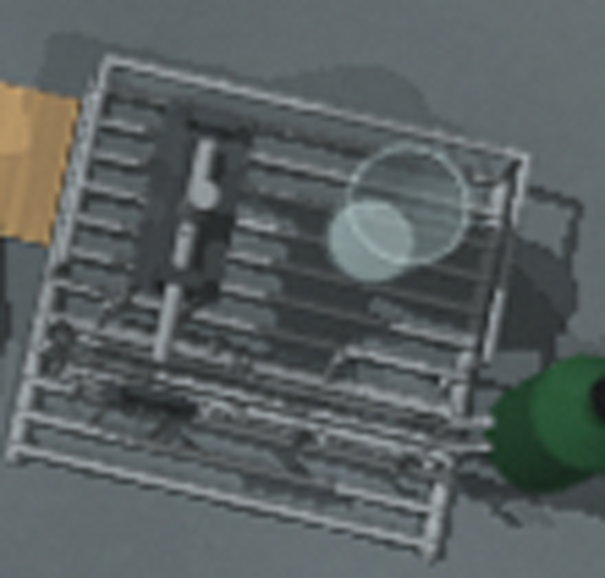

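View pics/sc.png

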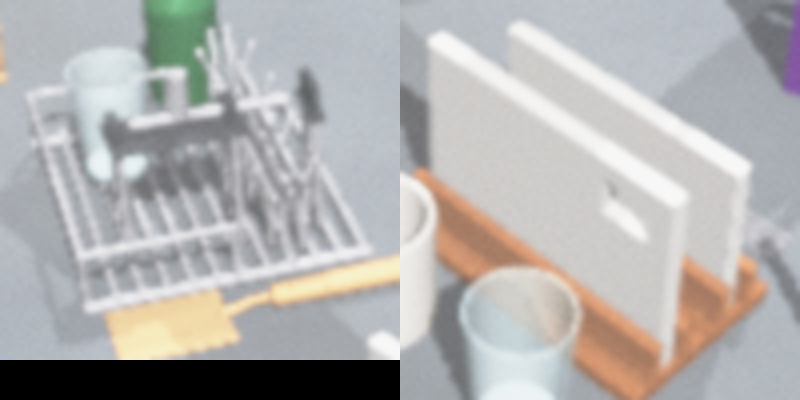

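The bolt's rod tip is at top pixel (389,195) and its knob at (397,165). The rack yaw is about -14°. The drainer yaw is about +11°, with the hole at the +y end of the farther board.

Run:
```python
from h import *
k=onz('top',(397.3,164.9),.166); tip=onz('top',(389.6,195),.131)
print('knob',k.round(3),'tip',tip.round(3))
for n,uv,z in [('bar+x end',(398,155.5),.135)]: print(n,onz('top',uv,z).round(3))
# tri knob with scene
p=(210+177/4,150+72/4); print('knob tri',tri(ray('top',(397.3,164.9)),ray('scene',p)))
# boards top edges
im=cv2.imread('pics/top1.png'); g=im.min(2).astype(int)
m=((g>150)*255).astype(np.uint8); m[:,:205]=0;m[:,300:]=0;m[:145]=0;m[215:]=0
for c in cv2.findContours(m,0,1)[0]:
    if cv2.contourArea(c)<60: continue
    b=cv2.boxPoints(cv2.minAreaRect(c)); print(b.round(1).tolist())
    q=np.array([onz('top',x,.152)[:2] for x in b]); print(q.round(3).tolist(), q.mean(0).round(4))
# rack low rim corners
for uv in [(362.5,212.5),(439,230.5),(379.5,141),(455,159)]: print(uv,onz('top',uv,.014).round(3),onz('top',uv,.058).round(3))
```

```text
knob [ 0.528 -0.213  0.166] tip [ 0.447 -0.193  0.131]
bar+x end [ 0.564 -0.223  0.135]
knob tri (array([ 0.52864849, -0.21351406,  0.16027683]), np.float64(0.002828500839421546))
[[219.39999389648438, 191.10000610351562], [281.8999938964844, 178.39999389648438], [282.6000061035156, 181.6999969482422], [220.10000610351562, 194.39999389648438]]
[[0.466, 0.299], [0.499, 0.12], [0.49, 0.118], [0.457, 0.297]] [0.4779 0.2086]
[[212.6999969482422, 168.5], [279.79998779296875, 155.0], [280.5, 158.5], [213.39999389648438, 171.89999389648438]]
[[0.533, 0.319], [0.569, 0.125], [0.558, 0.123], [0.523, 0.317]] [0.5458 0.221 ]
(362.5, 212.5) [ 0.414 -0.124  0.014] [ 0.407 -0.119  0.058]
(439, 230.5) [ 0.351 -0.361  0.014] [ 0.347 -0.35   0.058]
(379.5, 141) [ 0.645 -0.188  0.014] [ 0.632 -0.182  0.058]
(455, 159) [ 0.58  -0.428  0.014] [ 0.569 -0.415  0.058]
```

move_arm(
  series=[
    [[28, 36, 8, 0, 0, 0.09], [28, 36, 8, 0, 0, 0.09], [28, 36, 8, 0, 0, 0.09], [28, 36, 8, 0, 0, 0.09], [28, 36, 8, 0, 0, 0.09], [28, 36, 0, 0, 0, 0.09], [28, 36, 0, 0, 0, 0.09], [28, 36, 0, 0, 0, 0.09], [28, 36, 0, 0, 0, 0.09], [25, 36, 0, 0, 0, 0.095], [0, 0, 0, 0, 0, 0], [0, 0, 0, 0, 0, 0]],
  ],
  hand=0.6,
)

```text
t: 1.3
eef_pos: [0.5278, -0.2115, 0.2706]
ee_rot: [-2.481, -1.925, 0.002]
contact_force: [-0.4, -0.7, 0.2]
gripper_width: 0.0514
grasp_force: 0.0
```

Run:
```python
from h import *
s=manip.read_state(); snap('wrist','w1.png'); R=cv2.Rodrigues(np.array(s['ee_rot'],float))[0]; print(s['t'],s['eef_pos'],R.round(3).tolist())
```

```text
1.3 [ 0.52776931 -0.21149282  0.27063903] [[0.248, 0.969, -0.001], [0.969, -0.248, 0.0], [-0.0, -0.001, -1.0]]
```

View pics/w1.png

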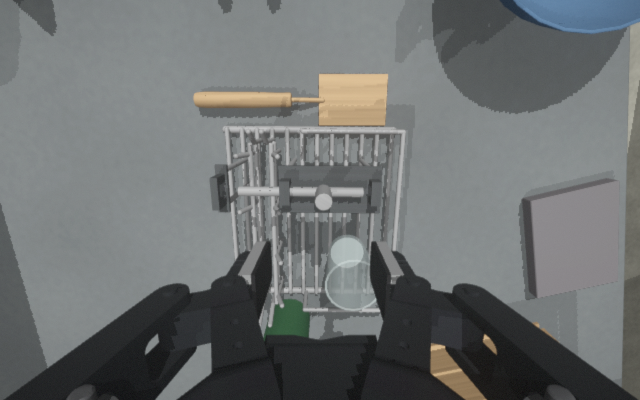

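The rack is nearly aligned with the wrist image: the knob top is at (324,201), the rod tip at (239,190), and the rod's right end at (365,192).

Run:
```python
from h import *
s=manip.read_state(); im=cv2.imread('pics/w1.png')
P=lambda uv,z: onz('wrist',uv,z,s)
k=P((323.5,201),.166); t=P((239,190.5),.126); e=P((365,192),.126)
print('knob',k.round(4),'tip',t.round(4),'end',e.round(4))
for a,b in((t,e),): d=e-t; print('yaw rod',np.degrees(np.arctan2(d[1],d[0])),np.linalg.norm(d))
a,b=P((226,129),.058),P((405,131),.058); d=b-a; print('rim yaw',np.degrees(np.arctan2(d[1],d[0])),np.linalg.norm(d),a,b)
cv2.imwrite('pics/w1c.png',cv2.resize(im[115:260,195:415],None,fx=3.6,fy=3.6,interpolation=2))
```

```text
knob [ 0.5299 -0.2121  0.166 ] tip [ 0.4484 -0.191   0.126 ] end [ 0.5702 -0.224   0.126 ]
yaw rod -15.14739617701929 0.12618850093967868
rim yaw -15.080202646956467 0.2098155036278007 [ 0.43465338 -0.12742378  0.058     ] [ 0.63724338 -0.18201167  0.058     ]
```

View pics/w1c.png

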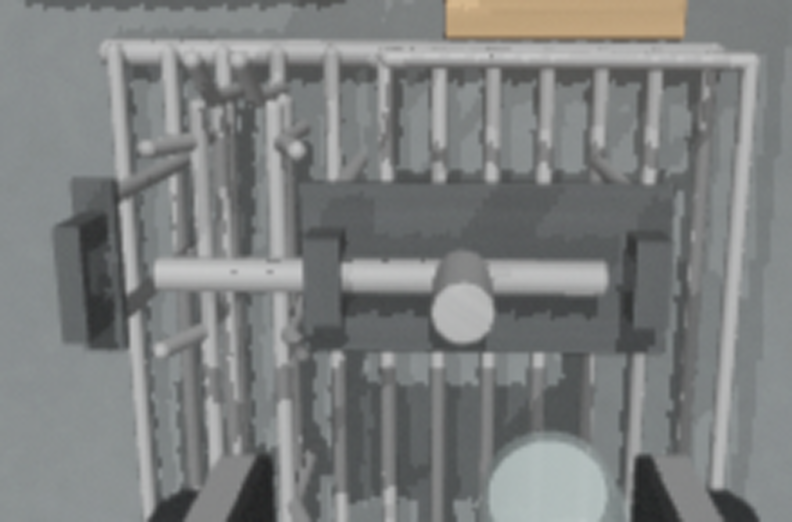

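move_arm(
  series=[
    [[1, -1, -40, 0, 0, -0.012], [1, 0, -45, 0, 0, 0], [0, 0, -30, 0, 0, 0], [0, 0, -16, 0, 0, 0], [0, 0, 0, 0, 0, 0], [0, 0, 0, 0, 0, 0]],
  ],
)

```text
t: 1.95
eef_pos: [0.5302, -0.2147, 0.1414]
ee_rot: [2.496, 1.906, 0.001]
contact_force: [0.5, -0.0, 1.0]
gripper_width: 0.0513
grasp_force: 0.0
```

move_arm(
  series=[
    [[0, 0, 0, 0, 0, 0], [0, 0, 0, 0, 0, 0], [0, 0, 0, 0, 0, 0], [0, 0, 0, 0, 0, 0], [0, 0, 0, 0, 0, 0], [0, 0, 0, 0, 0, 0]],
  ],
  hand=0,
  squeeze=30,
)

```text
t: 2.55
eef_pos: [0.5308, -0.2142, 0.1425]
ee_rot: [2.493, 1.907, 0.001]
contact_force: [-1.8, -0.1, 6.9]
gripper_width: 0.0153
grasp_force: 29.3
```

move_arm(
  series=[
    [[6, -1.6, 0, 0, 0, 0], [8, -2.1, 0, 0, 0, 0], [8, -2.1, 0, 0, 0, 0], [6, -1.6, 0, 0, 0, 0], [2, -0.5, 0, 0, 0, 0], [0, 0, 0, 0, 0, 0], [0, 0, 0, 0, 0, 0]],
  ],
)

```text
t: 3.25
eef_pos: [0.5611, -0.2222, 0.1425]
ee_rot: [2.492, 1.907, 0.002]
contact_force: [-0.5, -0.2, 5.9]
gripper_width: 0.0151
grasp_force: 29.4
```

move_arm(
  series=[
    [[2, -0.5, 0, 0, 0, 0], [2, -0.5, 0, 0, 0, 0], [2, -0.5, 0, 0, 0, 0], [0, 0, 0, 0, 0, 0], [0, 0, 0, 0, 0, 0]],
  ],
)

```text
t: 3.75
eef_pos: [0.5613, -0.2222, 0.1423]
ee_rot: [-2.487, -1.905, 0.013]
contact_force: [-15.6, 2.7, 16.2]
gripper_width: 0.0144
grasp_force: 30.8
```

move_arm(
  series=[
    [[-3, 0.8, 0, 0, 0, 0], [-2, 0.5, 0, 0, 0, 0], [0, 0, 0, 0, 0, 0]],
  ],
)

```text
t: 4.05
eef_pos: [0.5612, -0.2223, 0.1425]
ee_rot: [2.493, 1.907, 0.0]
contact_force: [-2.4, -0.0, 6.4]
gripper_width: 0.0147
grasp_force: 29.6
```

move_arm(
  series=[
    [[0, 0, 0, 0, 0, 0], [0, 0, 0, 0, 0, 0], [0, 0, 0, 0, 0, 0], [0, 0, 20, 0, 0, 0], [0, 0, 45, 0, 0, 0], [0, 0, 45, 0, 0, 0], [0, 0, 20, 0, 0, 0], [0, 0, 0, 0, 0, 0], [0, 0, 0, 0, 0, 0]],
  ],
  hand=0.6,
)

```text
t: 4.95
eef_pos: [0.5607, -0.2214, 0.2698]
ee_rot: [-2.495, -1.909, 0.0]
contact_force: [0.4, 0.1, -0.6]
gripper_width: 0.0512
grasp_force: 0.0
```

Run:
```python
from h import *
s=manip.read_state(); im=snap('wrist','w2.png'); print(s['t'],s['eef_pos'])
cv2.imwrite('pics/w2c.png',cv2.resize(im[100:250,160:380,::-1],None,fx=3.6,fy=3.6,interpolation=2))
```

```text
4.95 [ 0.56065773 -0.22143679  0.26982925]
```

View pics/w2c.png

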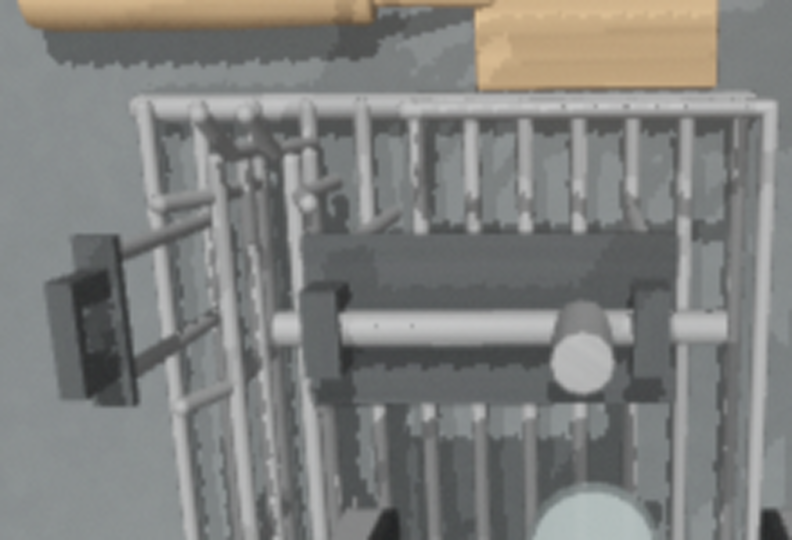

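The bolt is fully back: the tip is at wrist px (236,191), just 6 mm clear of the bracket, and the knob is at (322,201). The bay is clear.

Run:
```python
from h import *
s=manip.read_state(); P=lambda uv,z: onz('wrist',uv,z,s)
C=lambda a,b:(160+a/3.6,100+b/3.6)
k=P(C(582,362),.166);t=P(C(274,328),.126);e=P(C(728,325),.126);K=P(C(64,338),.141)
d=e-t; print('yaw',np.degrees(np.arctan2(d[1],d[0])),'len',np.linalg.norm(d))
y=np.radians(-15.1); X=np.array([np.cos(y),np.sin(y)]);Y=np.array([-X[1],X[0]])
for n,p,r in(('k',k,(107,65)),('tip',t,(22,65)),('keep',K,(-30,65)),('tcp',np.array([.5612,-.2222]),(107,65))):
    print(n,p[:2].round(4),'origin',(p[:2]-(X*r[0]+Y*r[1])/1e3).round(4))
```

```text
yaw -14.730898948640172 len 0.1252381114748948
k [ 0.5611 -0.2192] origin [ 0.4409 -0.2541]
tip [ 0.4788 -0.1979] origin [ 0.4407 -0.255 ]
keep [ 0.43   -0.1839] origin [ 0.442  -0.2545]
tcp [ 0.5612 -0.2222] origin [ 0.441  -0.2571]
```

move_arm(
  series=[
    [[-1, 30, 0, 0, 0, 0.03], [-2, 45, 0, 0, 0, 0.045], [-2, 47, 0, 0, 0, 0.045], [-2, 47, 0, 0, 0, 0.045], [-2, 47, 0, 0, 0, 0.045], [-2, 47, 0, 0, 0, 0.045], [-2, 47, 0, 0, 0, 0.045], [-1, 47, 0, 0, 0, 0.045], [-1, 45, 0, 0, 0, 0.045], [0, 30, 0, 0, 0, 0.045], [0, 10, 0, 0, 0, 0.01], [0, 0, 0, 0, 0, 0]],
  ],
)

```text
t: 6.2
eef_pos: [0.5445, 0.2211, 0.2678]
ee_rot: [-2.009, -2.412, 0.006]
contact_force: [0.3, -0.6, 0.7]
gripper_width: 0.0513
grasp_force: 0.0
```

Run:
```python
from h import *
s=manip.read_state(); im=snap('wrist','w3.png'); R=cv2.Rodrigues(np.array(s['ee_rot'],float))[0]; print(s['t'],s['eef_pos'],np.degrees(np.arctan2(R[1,1],R[0,1])))
g=im.min(2); m=((g>185)*255).astype(np.uint8)
for c in cv2.findContours(m,0,1)[0]:
    if cv2.contourArea(c)<300: continue
    r=cv2.minAreaRect(c); b=cv2.boxPoints(r); print(b.round(1).tolist(),r[1])
    for z in(.152,.13):
        q=np.array([onz('wrist',x,z,s)[:2] for x in b]); print(z,q.round(4).tolist(),q.mean(0).round(4))
```

```text
6.2 [0.54445561 0.22107691 0.26776391] 10.423968330668076
[[363.29998779296875, 251.89999389648438], [372.6000061035156, 201.60000610351562], [445.3999938964844, 215.10000610351562], [436.0, 265.3999938964844]] (73.96466064453125, 51.167083740234375)
0.152 [[0.5933, 0.177], [0.5907, 0.2271], [0.6593, 0.2268], [0.6654, 0.176]] [0.6272 0.2017]
0.13 [[0.5985, 0.1675], [0.5956, 0.2219], [0.6701, 0.2216], [0.6768, 0.1665]] [0.6353 0.1944]
[[247.8000030517578, 90.0999984741211], [260.0, 89.4000015258789], [268.3999938964844, 239.89999389648438], [256.20001220703125, 240.60000610351562]] (150.76751708984375, 12.203404426574707)
0.152 [[0.4681, 0.301], [0.4779, 0.3034], [0.5025, 0.1726], [0.4913, 0.1698]] [0.485  0.2367]
0.13 [[0.4626, 0.3022], [0.4732, 0.3047], [0.5, 0.1628], [0.4878, 0.1597]] [0.4809 0.2324]
[[319.0, 83.0], [332.0, 83.0], [332.0, 296.0], [319.0, 296.0]] (213.0, 13.0)
0.152 [[0.5247, 0.3169], [0.5351, 0.3189], [0.5731, 0.1245], [0.5604, 0.1221]] [0.5483 0.2206]
0.13 [[0.524, 0.3195], [0.5354, 0.3216], [0.5766, 0.1105], [0.5627, 0.108]] [0.5497 0.2149]
```

View pics/w3.png

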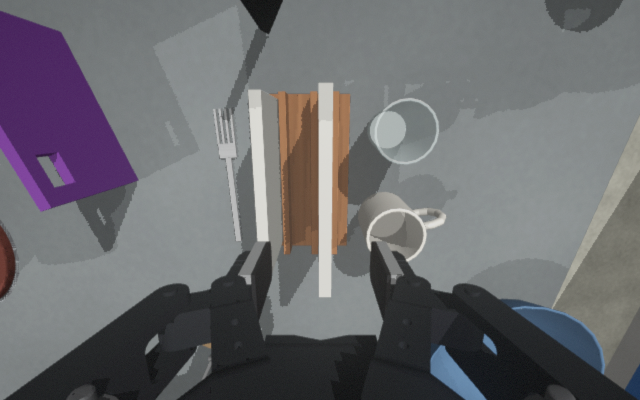

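The board's top edge runs from (325,83) to (325,296), giving a centre of (0.548, 0.221) and a yaw of 10.6°. The fingers straddle it with room on both sides.

move_arm(
  series=[
    [[2, 0, -40, 0, 0, 0.003], [2, 0, -45, 0, 0, 0], [0, 0, -40, 0, 0, 0], [0, 0, -20, 0, 0, 0], [0, 0, -9, 0, 0, 0], [0, 0, 0, 0, 0, 0], [0, 0, 0, 0, 0, 0]],
  ],
)

```text
t: 6.95
eef_pos: [0.551, 0.2198, 0.1177]
ee_rot: [2.01, 2.413, 0.003]
contact_force: [0.4, 1.2, -0.2]
gripper_width: 0.0514
grasp_force: 0.0
```

move_arm(
  series=[
    [[0, 0, 0, 0, 0, 0], [0, 0, 0, 0, 0, 0], [0, 0, 0, 0, 0, 0], [0, 0, 0, 0, 0, 0], [0, 0, 0, 0, 0, 0], [0, 0, 0, 0, 0, 0]],
  ],
  hand=0,
  squeeze=60,
)

```text
t: 7.55
eef_pos: [0.5505, 0.2207, 0.1179]
ee_rot: [2.008, 2.415, 0.002]
contact_force: [-2.1, -0.0, 5.9]
gripper_width: 0.0115
grasp_force: 59.7
```

move_arm(
  series=[
    [[0, 0, 10, 0, 0, 0], [0, 0, 20, 0, 0, 0], [0, 0, 35, 0, 0, 0], [0, 0, 40, 0, 0, 0], [0, 0, 40, 0, 0, 0], [0, 0, 35, 0, 0, 0], [-3, -15, 5, 0, 0, -0.015], [-7, -30, 0, 0, 0, -0.03], [-9, -40, 0, 0, 0, -0.04], [-10, -45, 0, 0, 0, -0.04], [-10, -45, 0, 0, 0, -0.04], [-10, -45, 0, 0, 0, -0.04]],
  ],
)

```text
t: 8.75
eef_pos: [0.4981, -0.0017, 0.2982]
ee_rot: [-2.246, -2.193, 0.005]
contact_force: [1.3, -0.6, -3.2]
gripper_width: 0.0112
grasp_force: 59.0
```

move_arm(
  series=[
    [[-10, -45, 0, 0, 0, -0.04], [-10, -45, 0, 0, 0, -0.04], [-10, -45, 0, 0, 0, -0.04], [-10, -40, 0, 0, 0, -0.04], [-10, -35, 0, 0, 0, -0.04], [-8, -25, 0, 0, 0, -0.03], [-5, -15, 0, 0, 0, -0.01], [-1, -5, 0, 0, 0, 0], [0, 0, 0, 0, 0, 0], [0, 0, 0, 0, 0, 0]],
  ],
)

```text
t: 9.75
eef_pos: [0.4362, -0.2537, 0.3001]
ee_rot: [-2.49, -1.911, 0.0]
contact_force: [-0.2, -0.4, -2.5]
gripper_width: 0.011
grasp_force: 58.9
```

Run:
```python
from h import *
s=manip.read_state(); im=snap('wrist','w4.png'); R=cv2.Rodrigues(np.array(s['ee_rot'],float))[0]; print(s['t'],s['eef_pos'],np.degrees(np.arctan2(R[1,1],R[0,1])))
ztop=s['eef_pos'][2]+.034
m=((im.min(2)>170)*255).astype(np.uint8); cv2.imwrite('pics/m4.png',m)
for c in cv2.findContours(m,0,1)[0]:
    if cv2.contourArea(c)<800: continue
    r=cv2.minAreaRect(c); b=cv2.boxPoints(r); q=np.array([onz('wrist',x,ztop,s)[:2] for x in b]); print(b.round(1).tolist(),q.round(4).tolist(),q.mean(0).round(4))
```

```text
9.75 [ 0.43623834 -0.25370433  0.30008287] -14.99605572193812
[[303.0, 18.0], [341.0, 18.0], [341.0, 338.0], [303.0, 338.0]] [[0.4565, -0.1561], [0.4684, -0.1593], [0.4388, -0.2788], [0.4228, -0.2745]] [ 0.4466 -0.2172]
```

View pics/w4.png

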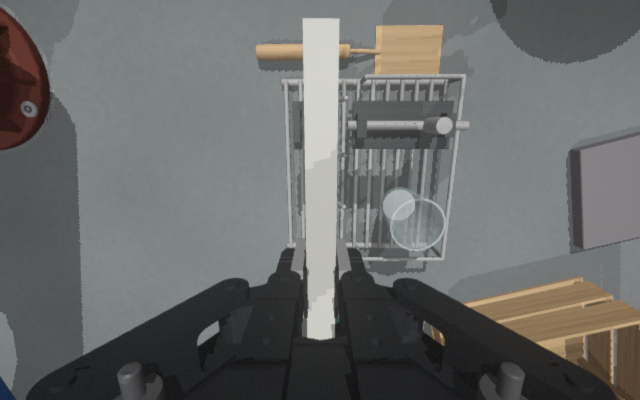

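The board is centred in the grip (its +y end at (322,18) lies 99.5 mm from the TCP) and aligned with the rack. It needs +4.8 mm in x and -0.8 mm in y, then down.

move_arm(
  series=[
    [[3, -0.5, 0, 0, 0, 0], [1.8, -0.3, -10, 0, 0, 0], [0, 0, -30, 0, 0, 0], [0, 0, -30, 0, 0, 0], [0, 0, -20, 0, 0, 0], [0, 0, -10, 0, 0, 0], [0, 0, 0, 0, 0, 0], [0, 0, 0, 0, 0, 0]],
  ],
)

```text
t: 10.6
eef_pos: [0.4422, -0.2556, 0.2021]
ee_rot: [2.491, 1.912, 0.001]
contact_force: [1.0, -0.5, -2.9]
gripper_width: 0.011
grasp_force: 58.7
```

Run:
```python
from h import *
s=manip.read_state(); im=snap('wrist','w5.png'); im2=snap('scene','s5.png'); print(s['t'],s['eef_pos'],s['contact_force'])
a=cv2.resize(im[0:300,230:480,::-1],None,fx=1.8,fy=1.8,interpolation=2)
b=cv2.resize(im2[110:260,200:320,::-1],None,fx=2.8,fy=3.6,interpolation=2)
cv2.imwrite('pics/w5c.png',cv2.hconcat([a,b]))
```

```text
10.6 [ 0.44222124 -0.25564654  0.20205004] [ 1.03625263 -0.45196717 -2.87167144]
```

View pics/w5c.png

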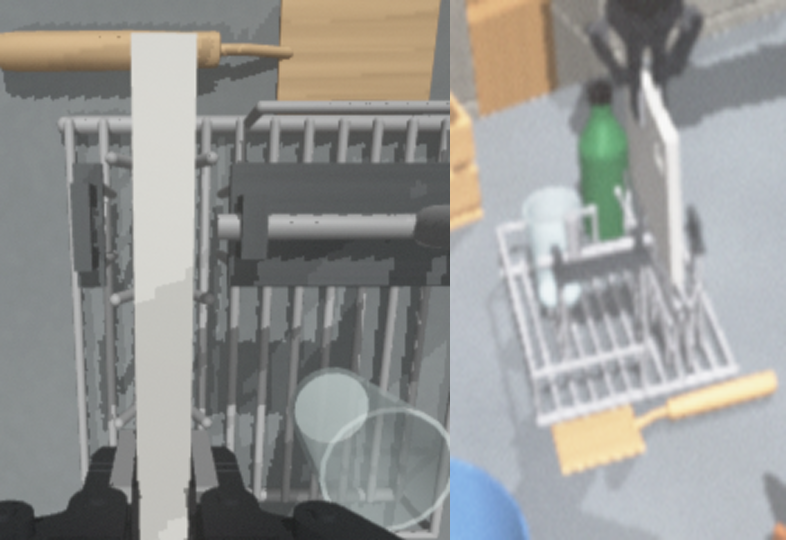

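The board sits midway between the flared rod tips (midpoint column 162, board at 163). I'll lower it now.

move_arm(
  series=[
    [[0, 0, -12, 0, 0, 0], [0, 0, -18, 0, 0, 0], [0, 0, -18, 0, 0, 0], [0, 0, -15, 0, 0, 0], [0, 0, -9, 0, 0, 0], [0, 0, -4, 0, 0, 0], [0, 0, 0, 0, 0, 0]],
  ],
)

```text
t: 11.4
eef_pos: [0.4414, -0.2553, 0.125]
ee_rot: [-2.492, -1.912, 0.0]
contact_force: [0.7, -1.0, -2.8]
gripper_width: 0.0115
grasp_force: 58.9
```

move_arm(
  series=[
    [[0, 0, -2, 0, 0, 0], [0, 0, -2, 0, 0, 0], [0, 0, -1, 0, 0, 0], [0, 0, 0, 0, 0, 0], [0, 0, 0, 0, 0, 0]],
  ],
)

```text
t: 11.9
eef_pos: [0.4416, -0.2555, 0.1205]
ee_rot: [2.492, 1.912, 0.0]
contact_force: [0.2, -0.5, -4.0]
gripper_width: 0.0111
grasp_force: 58.9
```

move_arm(
  series=[
    [[0, 0, -1, 0, 0, 0], [0, 0, -1, 0, 0, 0], [0, 0, 0, 0, 0, 0], [0, 0, 0, 0, 0, 0]],
  ],
)

```text
t: 12.3
eef_pos: [0.4421, -0.2557, 0.1199]
ee_rot: [2.492, 1.912, 0.0]
contact_force: [-1.3, 2.1, 4.5]
gripper_width: 0.0113
grasp_force: 60.1
```

move_arm(
  series=[
    [[0, 0, 0, 0, 0, 0], [0, 0, 0, 0, 0, 0], [0, 0, 0, 0, 0, 0], [0, 0, 15, 0, 0, 0], [0, 0, 35, 0, 0, 0], [0, 0, 45, 0, 0, 0], [0, 0, 45, 0, 0, 0], [0, 0, 10, 0, 0, 0], [0, 0, 0, 0, 0, 0], [0, 0, 0, 0, 0, 0]],
  ],
  hand=0.5,
)

```text
t: 13.3
eef_pos: [0.4409, -0.2549, 0.2668]
ee_rot: [-2.491, -1.911, 0.001]
contact_force: [-0.8, 0.3, -0.1]
gripper_width: 0.0428
grasp_force: 0.0
```

Run:
```python
from h import *
s=manip.read_state(); im=snap('wrist','w6.png'); print(s['t'],s['eef_pos'])
m=((im.min(2)>170)*255).astype(np.uint8)
y=np.radians(-15); X=np.array([np.cos(y),np.sin(y)]);Y=np.array([-X[1],X[0]])
for c in cv2.findContours(m,0,1)[0]:
    if cv2.contourArea(c)<800: continue
    b=cv2.boxPoints(cv2.minAreaRect(c)); q=np.array([onz('wrist',x,.154,s)[:2] for x in b])-[.441,-.2545]; print(b.round(1).tolist(),'rack xy mm',(np.c_[q@X,q@Y]*1e3).round(1).tolist())
```

```text
13.3 [ 0.44093399 -0.25491332  0.2668327 ]
[[313.3999938964844, 81.0], [327.0, 80.9000015258789], [328.1000061035156, 297.0], [314.5, 297.1000061035156]] rack xy mm [[-5.9, 98.7], [5.0, 98.8], [7.3, -99.6], [-6.1, -99.7]]
```

The board is seated: x is -6 to +6 mm and y about ±99 mm in the rack frame. Now back to the knob.

move_arm(
  series=[
    [[30, 8, 0, 0, 0, 0], [45, 12, 0, 0, 0, 0], [35, 10, -20, 0, 0, 0], [10, 3, -40, 0, 0, 0], [0, 0, -40, 0, 0, 0], [0, 0, -20, 0, 0, 0], [0, 0, -7, 0, 0, 0], [0, 0, 0, 0, 0, 0], [0, 0, 0, 0, 0, 0]],
  ],
)

```text
t: 14.25
eef_pos: [0.5619, -0.2227, 0.1419]
ee_rot: [2.492, 1.911, 0.001]
contact_force: [-0.7, -0.2, 0.9]
gripper_width: 0.0423
grasp_force: 0.0
```

move_arm(
  series=[
    [[0, 0, 0, 0, 0, 0], [0, 0, 0, 0, 0, 0], [0, 0, 0, 0, 0, 0], [0, 0, 0, 0, 0, 0], [0, 0, 0, 0, 0, 0], [0, 0, 0, 0, 0, 0]],
  ],
  hand=0,
  squeeze=30,
)

```text
t: 14.85
eef_pos: [0.5611, -0.2227, 0.1434]
ee_rot: [2.492, 1.912, -0.002]
contact_force: [-4.3, 1.0, 6.2]
gripper_width: 0.0145
grasp_force: 29.6
```

move_arm(
  series=[
    [[-4, 1.1, 0, 0, 0, 0], [-6, 1.6, 0, 0, 0, 0], [-8, 2.1, 0, 0, 0, 0], [-8, 2.1, 0, 0, 0, 0], [-6, 1.6, 0, 0, 0, 0], [-4, 1.1, 0, 0, 0, 0], [0, 0, 0, 0, 0, 0]],
  ],
)

```text
t: 15.55
eef_pos: [0.5259, -0.2134, 0.1433]
ee_rot: [2.49, 1.91, 0.001]
contact_force: [-0.3, 0.1, 7.0]
gripper_width: 0.0148
grasp_force: 30.0
```

move_arm(
  series=[
    [[-4, 1.1, 0, 0, 0, 0], [-6, 1.6, 0, 0, 0, 0], [-6, 1.6, 0, 0, 0, 0], [-4, 1.1, 0, 0, 0, 0], [-2, 0.5, 0, 0, 0, 0], [0, 0, 0, 0, 0, 0], [0, 0, 0, 0, 0, 0]],
  ],
)

```text
t: 16.25
eef_pos: [0.5043, -0.2076, 0.1433]
ee_rot: [2.49, 1.91, 0.002]
contact_force: [0.9, -1.0, 7.0]
gripper_width: 0.0143
grasp_force: 30.0
```

Travelled about 59 mm. Pressing on to the stop.

move_arm(
  series=[
    [[-2, 0.5, 0, 0, 0, 0], [-2, 0.5, 0, 0, 0, 0], [-1, 0.3, 0, 0, 0, 0], [0, 0, 0, 0, 0, 0], [0, 0, 0, 0, 0, 0]],
  ],
)

```text
t: 16.75
eef_pos: [0.503, -0.2073, 0.1435]
ee_rot: [2.484, 1.904, 0.011]
contact_force: [12.0, -3.4, -1.1]
gripper_width: 0.0148
grasp_force: 29.8
```

move_arm(
  series=[
    [[2, -0.5, 0, 0, 0, 0], [1, -0.3, 0, 0, 0, 0], [0, 0, 0, 0, 0, 0]],
  ],
)

```text
t: 17.05
eef_pos: [0.5031, -0.2073, 0.1433]
ee_rot: [2.489, 1.909, 0.003]
contact_force: [3.4, -2.1, 5.9]
gripper_width: 0.0146
grasp_force: 30.1
```

move_arm(
  series=[
    [[0, 0, 0, 0, 0, 0], [0, 0, 0, 0, 0, 0], [0, 0, 0, 0, 0, 0], [0, 0, 20, 0, 0, 0], [0, 0, 40, 0, 0, 0], [0, 0, 45, 0, 0, 0], [0, 0, 20, 0, 0, 0], [0, 0, 0, 0, 0, 0], [0, 0, 0, 0, 0, 0]],
  ],
  hand=0.4,
)

```text
t: 17.95
eef_pos: [0.5009, -0.2061, 0.2654]
ee_rot: [-2.492, -1.911, 0.001]
contact_force: [0.6, -0.6, -0.2]
gripper_width: 0.0343
grasp_force: 0.0
```

Run:
```python
from h import *
s=manip.read_state(); im=snap('wrist','w7.png'); print(s['t'],s['eef_pos'])
cv2.imwrite('pics/w7c.png',cv2.resize(im[60:310,180:460,::-1],None,fx=2.3,fy=2.3,interpolation=2))
```

```text
17.95 [ 0.50088791 -0.20606993  0.26539472]
```

View pics/w7c.png

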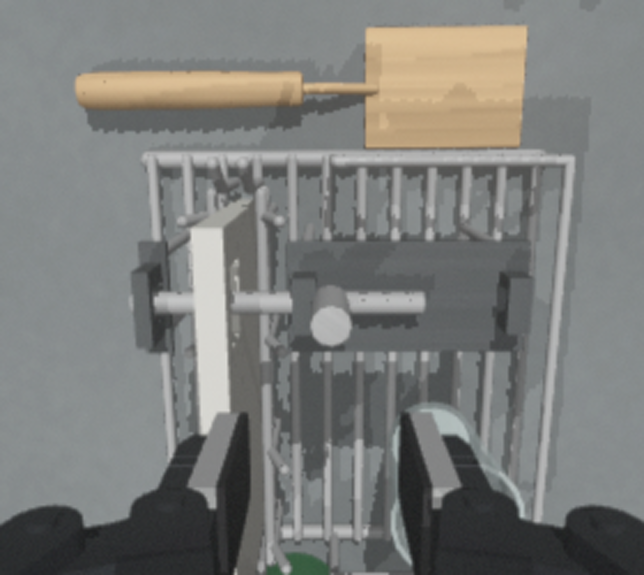

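The rod passes through the hole, and its tip shows beyond the keeper at (132,300). I'll check the knob travel and hand in.

Run:
```python
from h import *
k=onz('wrist',(180+331/2.3,60+322/2.3),.166); d=k[:2]-[.5611,-.2192]; t=np.linalg.norm(d); print(k,t)
if t>.058: print(manip.sign_off())
```

```text
[ 0.50369753 -0.20277147  0.166     ] 0.05970711770100721
the job is handed in; nothing more can be done
None
```

The board stands seated in the rack bay with the bolt through its hole and fully home in the keeper (about 60 mm travel, pressed to its stop), and the job was handed in at about 18 s of the 72 s allowed.

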